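# Make up two serving trays in a fry kitchen

## Robot

A 6-joint arm with a two-finger parallel gripper is mounted at the origin on the work surface. World frame = base frame: x ahead of the robot, y to its left, z up, the work surface at z = 0. Lengths are in m, angles in rad, forces in N, time in s.
With the tool pointing down it reaches from about 0.325 to 0.9 m from the base axis. Payload 6.1 kg.
Tool frame: the origin (TCP) lies midway between the tips of the shut fingers; the grasp point (between the pads) lies 19 mm behind it; x points along the fingers, y is the direction in which the jaws open and shut, and the axes are right-handed (so a half turn about x gives the same grasp; the last joint's range is limited). The gripper opens to 85 mm and grips with 20 to 120 N. Pads are 22 mm wide; open, the fingers measure 114 mm over their backs; the gripper's body (76 mm by 85 mm) begins 54 mm behind the grasp point. The pads swing forward as they close: fully open they stand 13 mm farther back than shut.
Start: joints at [1.01, 0.22, 1.526, -0, 1.395, -0.126], TCP at [0.263, 0.567, 0.231] pointing down, gripper open.
Joint ranges: [-2.98, 2.98], [-0.91, 2.08], [0.09, 2.57], [-1.24, 4.39], [0.2, 2.65], [-2.68, 2.68]. Speed limits (rad/s): [2.57, 2.57, 3.01, 3.14, 3.14, 3.14].

## Interface

Orientations are given as [roll, pitch, yaw] about the fixed x, y, z axes, in that order (R = Rz(yaw) Ry(pitch) Rx(roll)).
In Python, from plant import movep, move_l, set_joints, gripper_to, hold, inverse_kinematics, observe, get_image, get_calibration, Unreachable, job_done gives the robot as it stands. Calls block until the motion is done:
- movep(position, orientation): joint-space move of the TCP to a pose.
- move_l(position, feed=0.15, rotation=None, max_force=None): straight line of the TCP; rotation=None keeps the orientation; feed is the mean speed in m/s. With max_force (N) it stops when the force on the tool has changed by that much, and returns True; else False.
- set_joints(angles): joint-space move.
- gripper_to(opening, f_grip=None): finger opening in m; f_grip is the grip in N (None keeps the last); returns when the fingers have stopped.
- hold(seconds).
- inverse_kinematics(position, orientation): joint angles nearest the present ones, or None.
- observe(): the state.
- get_image(name): name is "scene" or "side" or "wrist"; returns (picture, depth): 420x560x3 uint8, red, green, blue; 420x560 float32, m along the optical axis (not along the pixel's ray), 0 where there is no reading.
- get_calibration(name): a dict with "intrinsics" (3x3 intrinsics, pixels), "world_from_camera" (4x4, takes a point from camera to world coordinates). Camera axes: x right, y down, z forward; pixel columns grow to the right and rows downward; lengths in m; the calibration is good to about 2 mm. A picture is of the moment at which its call begins: read the wrist's pose just before it. get_calibration takes no time and is no camera call; for the wrist camera it gives the pose at the moment of the call.
A pose or a line that the arm cannot do raises Unreachable and nothing moves.
- job_done(): hands the job in, once; it reports no verdict.
The state is a dict: "time_s": time; "q": joint angles; "joint_velocities": joint speeds; "joint_torque": joint torques, N m; "eef_pos": TCP position; "tcp_rot": TCP orientation; "ft_force": force on the tool from outside, world axes, zero at the start; "torque": the same for the moment, N m; "opening": finger opening in m.
Only numpy, scipy, OpenCV 4.12 (cv2) and the standard library are available. Lean on these libraries where they do the work, as an engineer would, in place of code of your own. Each camera call takes 0.05 s, during which the arm holds its last target.

## Task

Make up two serving trays from the stock, the blue one first. The blue tray gets the red sauce bottle on its large white round and the white shaker on its small round; after that, the green tray gets the steel sugar dredger on its large middle round, and the amber-orange jam jar and the brown shaker on its two small rounds, one on each, whichever way round. Stand everything upright in the middle of its round and let go, tip nothing over, and leave the yellow bottle and the black shaker where they stand.

Things in the scene. Friction and masses are not known exactly. Their poses are not given: they have to be found in the camera images.
- tray_blue: Blue serving tray, 130 x 200 mm, fixed. Base 5 mm thick (things stand 5 mm above its origin), rim 12 mm high. Origin: centre of its underside, z up, y along its long side; yaw within 0.2 rad of the world's. Flush white rounds: a large one (70 mm diameter) centred at x = 0, y = +45 mm and a small one (56 mm) at x = 0, y = -45 mm in the tray's frame.
- tray_green: Green serving tray, 130 x 270 mm, fixed. Base 5 mm thick (things stand 5 mm above its origin), rim 12 mm high. Origin: centre of its underside, z up, y along its long side; yaw within 0.2 rad of the world's. Flush white rounds: a large one (70 mm diameter) at its centre and two small ones (56 mm) at x = 0, y = +85 mm and x = 0, y = -85 mm in the tray's frame.
- bottle_red: Red squeeze sauce bottle, 98 mm high: cylindrical body 52 mm in diameter up to 68 mm height, then a shoulder and a pointed nozzle. About 0.25 kg. Origin: centre of its underside; z axis up along its own axis. Round, so yaw means nothing. Starts upright on the worktop (z = 0).
- bottle_yellow: Yellow squeeze sauce bottle, 98 mm high: cylindrical body 52 mm in diameter up to 68 mm height, then a shoulder and a pointed nozzle. About 0.25 kg. Origin: centre of its underside; z axis up along its own axis. Round, so yaw means nothing. Starts upright on the worktop (z = 0). Not wanted: stays where it is.
- shaker_white: White shaker, body and cap of one colour, 80 mm high: body 42 mm in diameter up to 62 mm height, cap 43 mm in diameter above it. About 0.15 kg. Origin: centre of its underside; z axis up along its own axis. Round, so yaw means nothing. Starts upright on the worktop (z = 0).
- shaker_black: Black shaker, body and cap of one colour, 80 mm high: body 42 mm in diameter up to 62 mm height, cap 43 mm in diameter above it. About 0.15 kg. Origin: centre of its underside; z axis up along its own axis. Round, so yaw means nothing. Starts upright on the worktop (z = 0). Not wanted: stays where it is.
- shaker_brown: Brown shaker, body and cap of one colour, 80 mm high: body 42 mm in diameter up to 62 mm height, cap 43 mm in diameter above it. About 0.15 kg. Origin: centre of its underside; z axis up along its own axis. Round, so yaw means nothing. Starts upright on the worktop (z = 0).
- dredger: Steel sugar dredger, plain metal cylinder 58 mm in diameter up to 72 mm height, with a black collar 59 mm in diameter above it and a low perforated metal dome on top, 90 mm high in all. About 0.25 kg. Origin: centre of its underside; z axis up along its own axis. Round, so yaw means nothing. Starts upright on the worktop (z = 0).
- jam_jar: Amber-orange jam jar with an orange lid, 70 mm high: body 48 mm in diameter up to 56 mm height, lid 49 mm in diameter above it. About 0.2 kg. Origin: centre of its underside; z axis up along its own axis. Round, so yaw means nothing. Starts upright on the worktop (z = 0).
Mind the look-alikes: they are no part of the job. Leave any purple look-alike of the bottle_red alone.

How it is judged:
By the outcome, as a careful person would: the job done as asked, in the order asked, and still so for the second after the job is handed in, with the robot touching nothing.
It also fails if it takes over 112 s, if anything falls off the work surface, if the arm or the gripper's body presses on something with over 40 N, if the wrist force passes 120 N, or if a joint passes its speed limit or range.

## Working session

There is one attempt and no reset: what is moved stays moved. The work goes in short steps, each a Python script; the robot and the scene stay as the last script left them, time stands still between calls to the robot, and variables do not carry over. Pictures are saved under pics/ and viewed, and the job is handed in when it is done.

```bash
ls; mkdir -p pics
python3 - <<'E'
from plant import *
import cv2
for n in ("scene","side","wrist"):
    c=get_calibration(n); print(n,c["intrinsics"],c["world_from_camera"])
    p,d=get_image(n); cv2.imwrite(f"pics/{n}0.png",p[:,:,::-1])
    import numpy as np; np.savez(f"pics/{n}0.npz",p=p,d=d,K=c["intrinsics"],T=c["world_from_camera"])
print(observe())
E
```

```text
pics
scene [[537.89950801   0.         277.72916915]
 [  0.         537.89950801 201.90395943]
 [  0.           0.           1.        ]] [[ 0.55774409  0.4600531  -0.69084925  1.21967608]
 [ 0.82982683 -0.29144595  0.47586415 -0.51378618]
 [ 0.01757756 -0.83869566 -0.54431666  0.64420747]
 [ 0.          0.          0.          1.        ]]
side [[513.26015818   0.         280.68974611]
 [  0.         513.26015818 211.27562753]
 [  0.           0.           1.        ]] [[ 0.7924371  -0.36426007  0.48924232 -0.07936055]
 [-0.60964044 -0.4472937   0.65442103 -0.74678875]
 [-0.01954444 -0.8168494  -0.57651979  0.69483089]
 [ 0.          0.          0.          1.        ]]
wrist [[331.76877443   0.         277.61337974]
 [  0.         331.76877443 213.74776528]
 [  0.           0.           1.        ]] [[ 0.42155247  0.87619624  0.23361008  0.20406719]
 [ 0.90680308 -0.40695314 -0.10998784  0.59363133]
 [-0.00130258  0.25820398 -0.96608954  0.3739103 ]
 [ 0.          0.          0.          1.        ]]
{'time_s': 0.15, 'q': array([ 1.00987932e+00,  2.21054598e-01,  1.52735536e+00, -2.06524127e-05,
        1.39471198e+00, -1.26067966e-01]), 'joint_velocities': array([ 0.00083569, -0.00240345, -0.00456989,  0.00119482, -0.00032212,
        0.00033748]), 'joint_torque': array([ 4.40241811e-04, -4.97481894e+01, -3.89907074e+01, -2.54596789e-04,
        7.10389213e-03, -3.97271106e-05]), 'eef_pos': array([0.26303371, 0.56643356, 0.23044086]), 'tcp_rot': array([-1.68357287,  1.56926691, -2.11841828]), 'ft_force': array([ 0.12934407, -0.3512198 , -0.80243142]), 'torque': array([-0.07527776,  0.01267696, -0.06276995]), 'opening': 0.0855389194973477}
```

View pics/scene0.png

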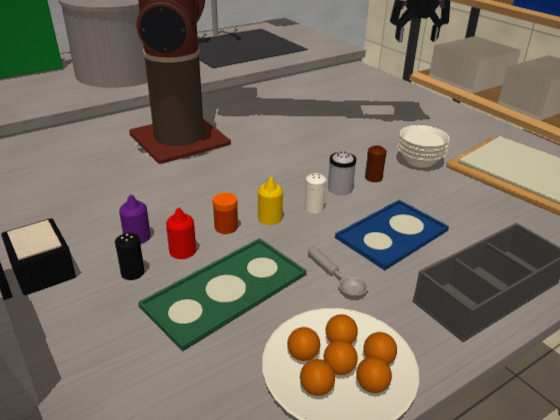

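View pics/side0.png

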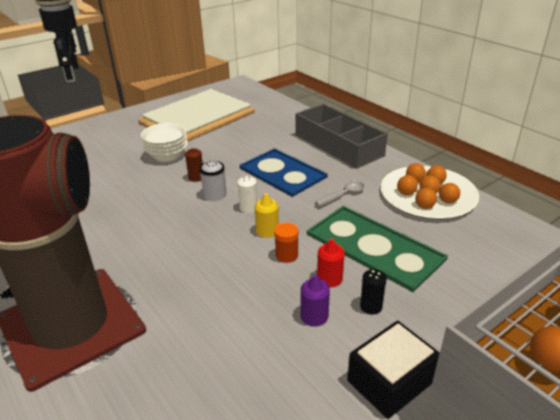

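View pics/wrist0.png

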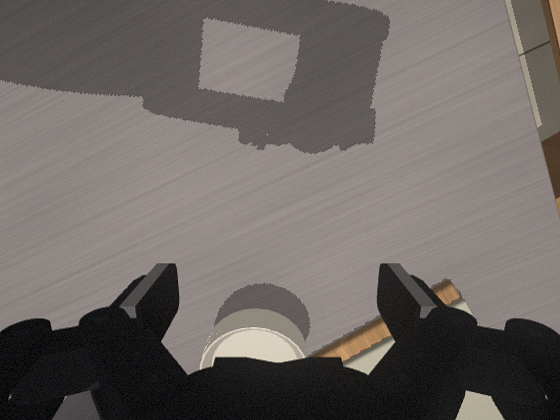

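The red bottle is wanted. In the scene view the things it could be confused with are purple at (134,218), yellow at (270,200) and the jam jar at (225,213); red itself is at (181,235). White shaker (315,193), with black (130,255) and brown (375,163) as its look-alikes. Dredger (341,172). Blue tray (392,232), green tray (225,288). Next I measure positions.

```bash
cat > vis.py <<'E'
import numpy as np, cv2
from scipy.optimize import least_squares
SEED={'scene':dict(red=(181,240),white=(315,195),brown=(375,163),dredger=(341,178),jam=(225,215),yellow=(270,205),black=(130,258),purple=(134,222)),
'side':dict(red=(330,266),white=(247,195),brown=(194,166),dredger=(213,184),jam=(287,243),yellow=(266,218),black=(373,291),purple=(315,303))}
RH=dict(red=(.026,.066),white=(.021,.06),brown=(.021,.06),dredger=(.029,.07),jam=(.024,.054),yellow=(.026,.066),black=(.021,.06),purple=(.026,.066))
def cloud(d,K,T):
    v,u=np.mgrid[:d.shape[0],:d.shape[1]]
    P=np.stack([(u-K[0,2])/K[0,0]*d,(v-K[1,2])/K[1,1]*d,d],-1)
    return P@T[:3,:3].T+T[:3,3]
def ray(uv,K,T,z):
    uv=np.atleast_2d(uv).astype(float)
    D=np.c_[(uv-K[[0,1],2])/K[[0,1],[0,1]],np.ones(len(uv))]@T[:3,:3].T
    return T[:3,3]+D*((z-T[2,3])/D[:,2])[:,None]
def fit(d,K,T,uv,r,h,W=None):
    W=cloud(d,K,T); u,v=uv; c=W[v,u]
    m=(d>0)&(np.hypot(W[...,0]-c[0],W[...,1]-c[1])<2.2*r)&(W[...,2]>.012)&(W[...,2]<h)
    n,l=cv2.connectedComponents(m.astype(np.uint8)); m=l==l[v,u]
    P=W[m]; dirn=c[:2]-T[:2,3]; dirn/=np.linalg.norm(dirn)
    s=least_squares(lambda x:np.hypot(P[:,0]-x[0],P[:,1]-x[1])-r,c[:2]+dirn*r,loss='soft_l1',f_scale=.002)
    return s.x,np.sqrt(np.mean(s.fun**2)),len(P),m
E
python3 - <<'E'
from vis import *
for n in('scene','side'):
    z=np.load(f'pics/{n}0.npz'); p,d,K,T=z['p'],z['d'],z['K'],z['T']
    W=cloud(d,K,T)
    for k,uv in SEED[n].items():
        x,e,N,m=fit(d,K,T,uv,*RH[k])
        near=(np.hypot(W[...,0]-x[0],W[...,1]-x[1])<.02)&(d>0)
        print(n,k,x.round(4),'rms',e.round(4),N,'top',np.percentile(W[...,2][near],99.5).round(3),'rgb',p[m].mean(0).round())
    hsv=cv2.cvtColor(p,cv2.COLOR_RGB2HSV)
    m=((hsv[...,2]>150)&(hsv[...,1]<80)).astype(np.uint8)
    cs,_=cv2.findContours(m,cv2.RETR_EXTERNAL,cv2.CHAIN_APPROX_NONE)
    for c in cs:
        a=cv2.contourArea(c)
        if 200<a<1500:
            q=ray(c[:,0,:],K,T,.005)[:,:2]
            (cx,cy),(A,B),_=cv2.fitEllipse((q*1000).astype(np.float32))
            print(n,'round',c[:,0].mean(0).round(),'world',round(cx,1),round(cy,1),'diam',round(A,1),round(B,1))
E
```

```text
scene red [ 0.4452 -0.201 ] rms 0.0012 644 top 0.099 rgb [142.  10.   5.]
scene white [0.4612 0.1034] rms 0.0015 369 top 0.082 rgb [165. 154. 136.]
scene brown [0.4333 0.3022] rms 0.0016 329 top 0.081 rgb [64. 26.  9.]
scene dredger [0.4288 0.2026] rms 0.0016 573 top 0.091 rgb [114. 107. 105.]
scene jam [ 0.4224 -0.093 ] rms 0.0014 411 top 0.072 rgb [119.  38.   3.]
scene yellow [0.442  0.0018] rms 0.0014 548 top 0.098 rgb [160. 122.   2.]
scene black [ 0.4542 -0.305 ] rms 0.0011 520 top 0.082 rgb [14. 13. 14.]
scene purple [ 0.3566 -0.2576] rms 0.0013 545 top 0.099 rgb [64. 23. 78.]
scene round [185. 311.] world 600.6 -269.9 diam 53.4 54.5
scene round [225. 288.] world 587.6 -186.2 diam 67.4 67.9
scene round [356. 273.] world 681.9 31.5 diam 54.6 73.2
scene round [262. 267.] world 574.5 -102.1 diam 52.8 54.3
scene round [377. 240.] world 629.0 134.2 diam 52.0 53.1
scene round [456. 242.] world 717.9 263.4 diam 36.3 143.3
scene round [ 33. 239.] world 260.7 -430.5 diam 92.5 115.3
scene round [406. 224.] world 619.3 223.3 diam 65.3 67.1
scene round [442. 190.] world 564.2 396.5 diam 5
[... 426 characters left out ...]
9
side red [ 0.444  -0.2012] rms 0.0011 557 top 0.099 rgb [148.  22.  20.]
side white [0.4595 0.103 ] rms 0.0017 304 top 0.082 rgb [175. 166. 145.]
side brown [0.4314 0.3022] rms 0.0021 228 top 0.082 rgb [69. 33. 17.]
side dredger [0.4271 0.2026] rms 0.0018 495 top 0.092 rgb [127. 121. 116.]
side jam [ 0.4209 -0.0933] rms 0.0012 369 top 0.072 rgb [125.  46.  11.]
side yellow [0.4403 0.0017] rms 0.0013 455 top 0.099 rgb [167. 132.  25.]
side black [ 0.4532 -0.3052] rms 0.0009 447 top 0.082 rgb [20. 19. 19.]
side purple [ 0.3555 -0.2581] rms 0.0009 643 top 0.099 rgb [71. 31. 85.]
side round [522. 321.] world 675.3 -527.6 diam 161.1 275.7
side round [20. 11.] world 569.5 2460.7 diam 181.1 636.7
```

Run:
```python
from vis import *
z=np.load('pics/side0.npz'); p,d,K,T=z['p'],z['d'],z['K'],z['T']
hsv=cv2.cvtColor(p,cv2.COLOR_RGB2HSV)
print(hsv[245,375],hsv[166,270])
m=((hsv[...,2]>140)&(hsv[...,1]<110)&((hsv[...,0]<40))).astype(np.uint8)
for (u,v) in [(343,229),(375,245),(410,263),(270,166),(294,178)]:
    c0=hsv[v,u].astype(int); mm=(np.abs(hsv[...,2].astype(int)-c0[2])<45)&(np.abs(hsv[...,1].astype(int)-c0[1])<45)
    n,l=cv2.connectedComponents(mm.astype(np.uint8)); c=max(cv2.findContours((l==l[v,u]).astype(np.uint8),cv2.RETR_EXTERNAL,cv2.CHAIN_APPROX_NONE)[0],key=cv2.contourArea)
    (cx,cy),(A,B),_=cv2.fitEllipse((ray(c[:,0],K,T,.005)[:,:2]*1000).astype(np.float32)); print(u,v,round(cx,1),round(cy,1),round(A,1),round(B,1))
a=np.load('pics/scene0.npz')['p'][160:290,90:250]; b=p[200:340,240:400]
a=cv2.resize(a,(400,325),interpolation=3); b=cv2.resize(b,(371,325),interpolation=3)
cv2.imwrite('pics/crop.png',np.hstack([a,b])[:,:,::-1])
from plant import *
for nm,P in dict(red=(.4446,-.201),blueL=(.619,.223),blueS=(.629,.134),brown=(.432,.302),greenE=(.600,-.27),jam=(.4217,-.093)).items():
    for yaw in (-np.pi/2,np.pi/2):
        for zz in (.03,.17):
            q=inverse_kinematics([*P,zz],[0,np.pi/2,yaw+.13]); print(nm,round(yaw,2),zz,None if q is None else np.round(q,2))
```

```text
[ 25  44 226] [ 27  42 226]
343 229 573.0 -101.3 51.5 53.0
375 245 585.9 -185.5 65.6 67.5
410 263 599.3 -269.8 51.9 52.9
270 166 617.0 224.5 63.3 65.3
294 178 627.1 135.3 49.7 51.8
red -1.57 0.03 [-0.59  0.15  2.03 -0.    0.97 -0.72]
red -1.57 0.17 [-0.59 -0.06  1.94 -0.    1.26 -0.72]
red 1.57 0.03 [-0.59  0.15  2.03  0.    0.97  2.43]
red 1.57 0.17 [-0.59 -0.06  1.94  0.    1.26  2.43]
blueL -1.57 0.03 [ 0.23  0.5   1.57 -0.    1.07  0.1 ]
blueL -1.57 0.17 [ 0.23  0.34  1.49 -0.    1.3   0.1 ]
blueL 1.57 0.03 None
blueL 1.57 0.17 None
blueS -1.57 0.03 [ 0.09  0.47  1.61 -0.    1.06 -0.04]
blueS -1.57 0.17 [ 0.09  0.31  1.54 -0.    1.3  -0.04]
blueS 1.57 0.03 None
blueS 1.57 0.17 None
brown -1.57 0.03 [ 0.46  0.23  1.93 -0.    0.98  0.33]
brown -1.57 0.17 [ 0.46  0.04  1.84 -0.    1.26  0.33]
brown 1.57 0.03 None
brown 1.57 0.17 None
greenE -1.57 0.03 [-0.54  0.5   1.57 -0.    1.07 -0.67]
greenE -1.57 0.17 [-0.54  0.34  1.49 -0.    1.3  -0.67]
greenE 1.57 0.03 [-0.54  0.5   1.57  0.    1.07  2.47]
greenE 1.57 0.17 [-0.54  0.34  1.49  0.    1.3   2.47]
jam -1.57 0.03 [-0.4   0.02  2.17 -0.    0.96 -0.53]
jam -1.57 0.17 [-0.4  -0.21  2.07 -0.    1.27 -0.53]
jam 1.57 0.03 [-0.4   0.02  2.17  0.    0.96  2.61]
jam 1.57 0.17 [-0.4  -0.21  2.07  0.    1.27  2.61]
```

View pics/crop.png

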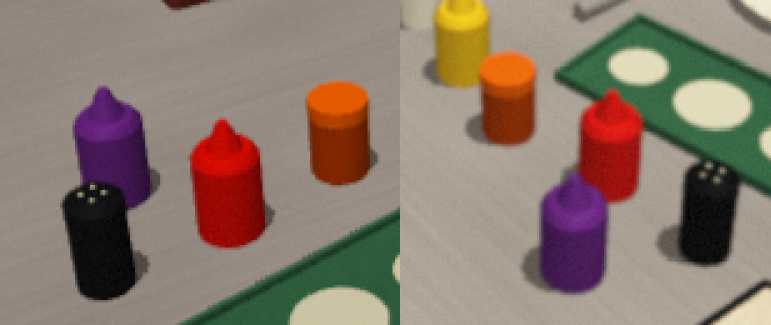

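The crop shows red at (225,185) left and (610,145) right, clearly not the purple, jam or black one. Both views agree within 2 mm, so I pick the red bottle first.

```bash
cat > act.py <<'E'
from plant import *
import numpy as np
OBJ=dict(red=(.4446,-.2011,.055,.052),white=(.4604,.1032,.045,.042),brown=(.4324,.3022,.045,.042),dredger=(.428,.2026,.053,.058),jam=(.4217,-.0932,.038,.048))
TGT=dict(blueL=(.6182,.2239,.108),blueS=(.6280,.1348,.108),gM=(.5868,-.1859,.155),gP=(.5738,-.1017,.155),gN=(.6,-.2699,.155))
def ori(yaw): return [0,np.pi/2,yaw-np.pi/2]
def pick(o,yaw,up=.19):
    x,y,g,dia=OBJ[o]; z=g-.019
    movep([x,y,up],ori(yaw)); 
    move_l([x,y,z],feed=.15,max_force=15)
    gripper_to(dia-.012,f_grip=40)
    s=observe(); print(o,'gripped opening',s['opening'].round(4),'want',dia,'t',s['time_s'],'eef',s['eef_pos'].round(4))
    move_l([x,y,up],feed=.2); s=observe(); print('lifted opening',s['opening'].round(4),s['ft_force'].round(2)); return z
def place(t,z,up=.19):
    x,y,yaw=TGT[t]
    move_l([x,y,up],feed=.25,rotation=ori(yaw))
    hold(.2)
    move_l([x,y,z+.03],feed=.15); r=move_l([x,y,z+.0045],feed=.04,max_force=4)
    s=observe(); print('down',r,s['eef_pos'].round(4),'z want',z+.005,s['ft_force'].round(2))
    gripper_to(.08); hold(.2)
    move_l([x,y,up],feed=.2); print('t',observe()['time_s'])
E
python3 - <<'E'
from act import *
z=pick('red',.108)
E
```

```text
Traceback (most recent call last):
  File "act.py", line 11, in pick
    s=observe(); print(o,'gripped opening',s['opening'].round(4),'want',dia,'t',s['time_s'],'eef',s['eef_pos'].round(4))
                                           ^^^^^^^^^^^^^^^^^^
AttributeError: 'float' object has no attribute 'round'
```

```bash
sed -i "s/s\['opening'\].round(4)/round(s['opening'],4)/g" act.py
python3 - <<'E'
from act import *
s=observe(); print(s['opening'],s['eef_pos'],s['time_s'],s['ft_force'])
x,y,g,d=OBJ['red']; move_l([x,y,.19],feed=.2)
s=observe(); print(s['opening'],s['ft_force'],s['time_s'])
p,_=get_image('side')
import cv2; cv2.imwrite('pics/red_up.png',p[:,:,::-1])
E
```

```text
0.05096722889176825 [ 0.44503521 -0.20145482  0.03707251] 4.5333 [-1.50021346  1.25957098  6.00823673]
0.05078883470443342 [-0.27219959 -0.67126517 -3.21100423] 5.45
```

View pics/red_up.png

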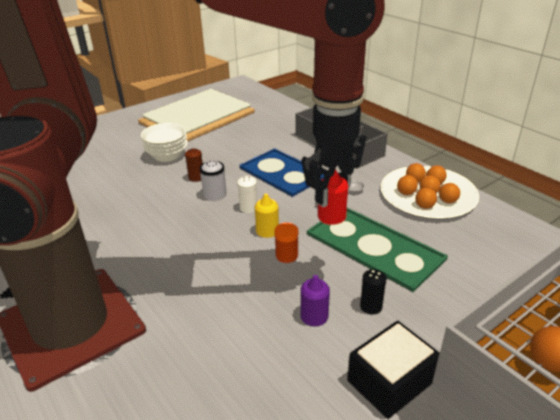

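The red bottle hangs upright in the gripper at (333,200) and its neighbours are undisturbed. I place it next.

```bash
cat >> act.py <<'E'
def snap(tag):
    import cv2
    for n in('scene','side'):
        p,d=get_image(n); c=get_calibration(n); cv2.imwrite(f'pics/{n}_{tag}.png',p[:,:,::-1]); np.savez(f'pics/{n}_{tag}.npz',p=p,d=d,K=c['intrinsics'],T=c['world_from_camera'])
E
python3 - <<'E'
from act import *
place('blueL',.036); 
movep([.4604,.1032,.19],ori(.108)); snap('a')
E
```

```text
down True [0.6177 0.2238 0.0421] z want 0.040999999999999995 [-0.79 -0.65  4.02]
t 10.725
```

View pics/scene_a.png

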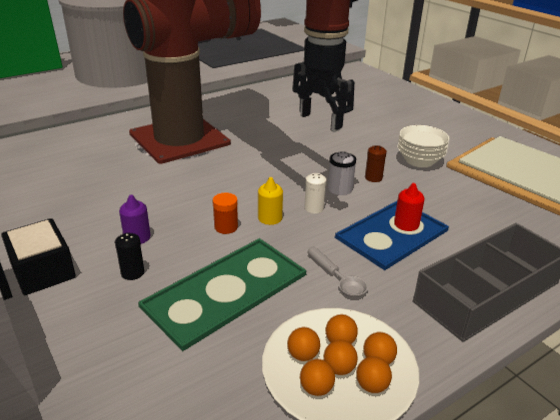

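View pics/side_a.png

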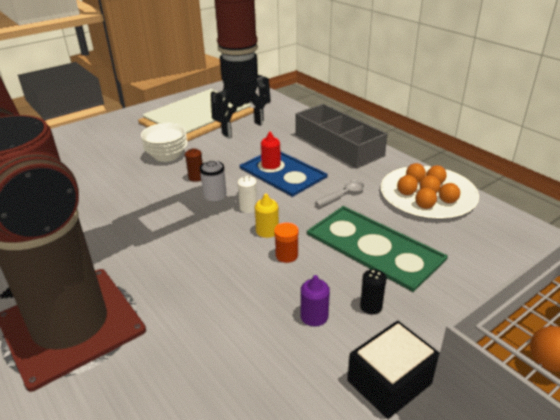

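Red stands upright on the blue tray's large round, scene (410,208). I measure it, then do the white shaker.

Run:
```python
from vis import *
for n,uv in dict(scene=(408,215),side=(270,158)).items():
    z=np.load(f'pics/{n}_a.npz'); x,e,N,m=fit(z['d'],z['K'],z['T'],uv,.026,.072); print(n,x.round(4),e,N)
from act import *
z=pick('white',.108); place('blueS',z)
movep([.428,.2026,.19],ori(.15)); snap('b')
```

```text
scene [0.6181 0.2241] 0.0013698215819195835 663
side [0.6162 0.2238] 0.002082846987836306 395
white gripped opening 0.0415 want 0.042 t 13.5583 eef [0.4607 0.1032 0.0267]
lifted opening 0.0414 [-0.09 -0.52 -1.64]
down True [0.6272 0.1347 0.0317] z want 0.031 [-0.81 -0.48  2.99]
t 18.8
```

View pics/scene_b.png

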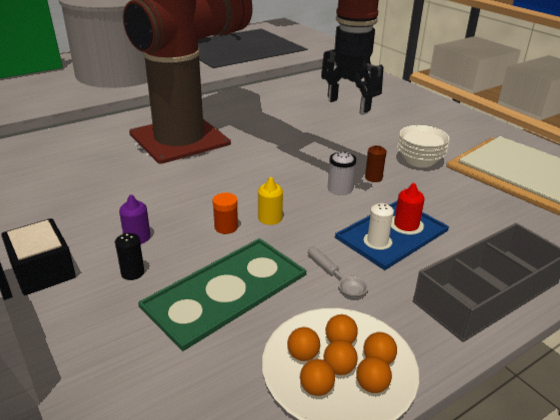

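View pics/side_b.png

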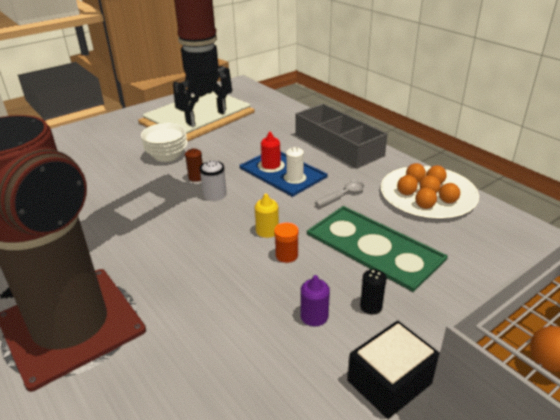

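The white shaker is upright on the small round, scene (380,226), so the blue tray is complete. Next is the green tray, dredger first.

```bash
sed -i 's/gripper_to(.08)/gripper_to(.085)/; s/.2026,.053,/.2026,.050,/' act.py
python3 - <<'E'
from vis import *
for n,uv in dict(scene=(378,228),side=(294,170)).items():
    z=np.load(f'pics/{n}_b.npz'); x,e,N,m=fit(z['d'],z['K'],z['T'],uv,.021,.066); print('white',n,x.round(4),e,N)
for n,uv in dict(scene=(341,178),side=(213,184)).items():
    z=np.load(f'pics/{n}_b.npz'); x,e,N,m=fit(z['d'],z['K'],z['T'],uv,.029,.07); print('dredger',n,x.round(4),e,N)
from act import *
gripper_to(.085)
z=pick('dredger',.155); place('gM',z)
movep([.4217,-.0932,.19],ori(.155)); snap('c')
E
```

```text
white scene [0.6278 0.1348] 0.0012539510314469135 503
white side [0.626  0.1347] 0.0018970497330548944 298
dredger scene [0.4288 0.2027] 0.0016298182949359846 579
dredger side [0.427  0.2023] 0.0017127971891467573 488
dredger gripped opening 0.0565 want 0.058 t 21.8083 eef [0.4284 0.2028 0.032 ]
lifted opening 0.057 [-0.7   0.74 -4.03]
down True [ 0.586  -0.1857  0.0368] z want 0.036000000000000004 [-0.64  0.31  3.55]
t 27.875
```

View pics/scene_c.png

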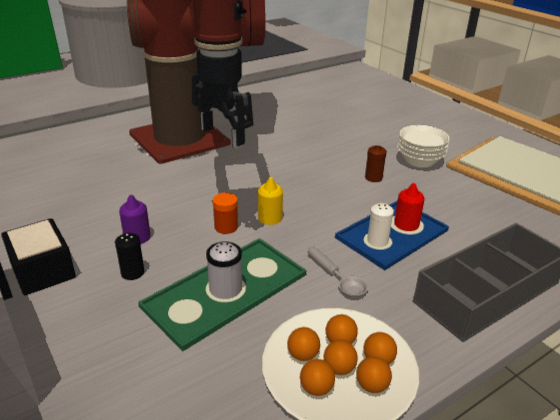

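The dredger is upright on the middle round at (225,272). The jam jar at (225,213) has not moved. Next are the jam jar and the brown shaker.

Run:
```python
from act import *
z=pick('jam',.155); place('gP',z)
movep([.4324,.3022,.19],ori(.155)); snap('d')
```

```text
jam gripped opening 0.0473 want 0.048 t 30.7333 eef [ 0.4221 -0.0934  0.0197]
lifted opening 0.0477 [-0.18 -0.16 -1.99]
down True [ 0.5731 -0.1015  0.0246] z want 0.024 [-1.84  0.39  4.26]
t 36.0167
```

View pics/scene_d.png

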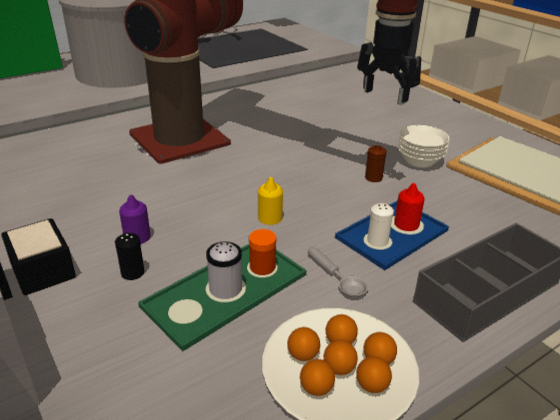

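The jam jar is upright on its round at (262,254). Now the brown shaker at (375,163).

Run:
```python
from act import *
z=pick('brown',.155); place('gN',z)
movep([.263,.567,.26],ori(.155)); snap('e')
from vis import *
S={'scene':dict(red=(408,215),white=(378,228),dredger=(225,278),jam=(262,260),brown=(185,300),yellow=(270,205),black=(130,258),purple=(134,222)),
'side':dict(red=(270,158),white=(294,170),dredger=(375,235),jam=(342,220),brown=(410,250),yellow=(266,218),black=(373,291),purple=(315,303))}
for n in S:
    z=np.load(f'pics/{n}_e.npz')
    for k,uv in S[n].items():
        x,e,N,m=fit(z['d'],z['K'],z['T'],uv,*RH[k]); print(n,k,x.round(4),e.round(4),N)
```

```text
brown gripped opening 0.0417 want 0.042 t 39.6583 eef [0.4326 0.3024 0.0267]
lifted opening 0.0412 [-0.86  0.44 -1.21]
down True [ 0.5993 -0.2696  0.0316] z want 0.031 [-1.1  -0.05  4.37]
t 46.6333
scene red [0.6181 0.2241] 0.0014 585
scene white [0.6278 0.1347] 0.0012 436
scene dredger [ 0.5864 -0.1858] 0.001 881
scene jam [ 0.5736 -0.1013] 0.0011 484
scene brown [ 0.5998 -0.2701] 0.0009 576
scene yellow [0.4419 0.0018] 0.0014 543
scene black [ 0.4542 -0.305 ] 0.001 509
scene purple [ 0.3566 -0.2578] 0.0013 537
side red [0.6162 0.2242] 0.002 353
side white [0.6259 0.1346] 0.0017 266
side dredger [ 0.5852 -0.186 ] 0.0013 625
side jam [ 0.5722 -0.1015] 0.0013 346
side brown [ 0.5986 -0.2701] 0.0012 407
side yellow [0.4403 0.0017] 0.0014 479
side black [0.4645 0.016 ] 1.1345 234746
side purple [ 0.3555 -0.2581] 0.0009 625
```

View pics/scene_e.png

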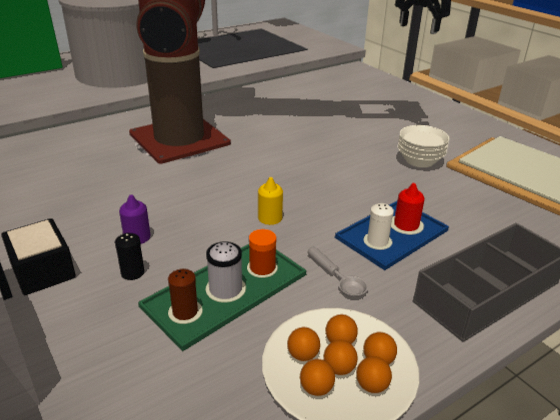

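View pics/side_e.png

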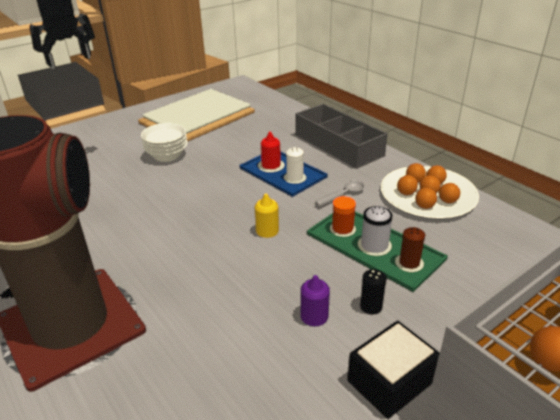

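Everything stands centred within about 1 mm of its round per camera, with the arm clear. The one odd number, the side view's fit for the black shaker, came from a seed pixel with no depth reading. The scene view shows that shaker unmoved, and its picture agrees. I hand the job in.

```bash
python3 -c "
from plant import *
s=observe();print(s['time_s'],s['ft_force']);print(job_done())"
```

```text
49.9 [-0.13017899  0.02936933 -0.05766532]
the job is handed in; nothing more can be done
None
```

Both trays are made up and the job is handed in at 49.9 s of the 112 s allowed. I filled the blue tray first, with the red bottle on the large round and the white shaker on the small one. Then the green tray got the dredger in the middle, the jam jar on the +y round and the brown shaker on the -y round.

- **Final positions:** Measured again in both fixed cameras, all five pieces stand upright within about 1 mm of the centre of their rounds. The two cameras differ by up to 2 mm in x, which is within their calibration.
- **Left alone:** The yellow bottle, black shaker and purple look-alike are where they started, to within 0.2 mm in the scene view.
- **Failed check:** The last side-view fit of the black shaker gave a meaningless result, which I put down to a bad depth reading at the starting pixel. I did not repeat it; the side picture and the scene-view measurement both show the shaker unmoved.
- **Script error:** My first pick script stopped on a print statement just after gripping the red bottle. The bottle stayed held and I carried on from there.

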